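# Clamp a pipe stub for welding

### The arm

A 6-joint arm with a two-finger parallel gripper is mounted at the origin on the work surface. World frame = base frame: x ahead of the robot, y to its left, z up, the work surface at z = 0. Lengths are in m, angles in rad, forces in N, time in s.
With the tool pointing down it reaches from about 0.375 to 0.975 m from the base axis. Payload 3.8 kg.
Tool frame: the origin (TCP) lies between the finger pads; the fingertips stand 22 mm ahead of it and the grasp point (between the pads) lies 3 mm ahead of it; z points along the fingers, y is the direction in which the jaws open and shut (so a half turn about z gives the same grasp; the last joint's range is limited). The gripper opens to 85 mm and grips with 20 to 120 N. Pads are 22 mm wide; open, the fingers measure 114 mm over their backs; the gripper's body (76 mm by 85 mm) begins 54 mm behind the grasp point. The pads swing forward as they close: fully open they stand 13 mm farther back than shut.
Start: joints at [1.264, 0.264, 1.604, -0, 1.274, -0.037], TCP at [0.18, 0.651, 0.231] pointing down, gripper open.
Joint ranges: [-2.63, 2.63], [-0.94, 2.18], [0.31, 2.57], [-1.31, 4.45], [0, 2.66], [-2.55, 2.55]. Speed limits (rad/s): [2.57, 2.57, 3.14, 3.14, 3.14, 3.14].

### API

Orientations are given as a rotation vector (axis times angle).
In Python, from workcell import * gives the robot as it stands.
- The arm moves only by the tool step_arm, never from a script. Its argument "motion" is a list that holds one entry, the list of rows, each a list of 7 numbers: the finger opening in m, from 0 to 0.0854, then the shift along the world's x, y, z in m, then the turn, a rotation vector about the world's x, y, z in degrees. A call has exactly 8 rows; each row is the pose to reach, as a shift and turn from the pose measured when the call began; what a row does not reach only later rows make up. A row lasts 1/8 s, in which the tool goes at most 62.5 mm and 10.7 degrees, less where a joint would pass 70% of its speed; a pose out of reach is approached as far as the arm can. A call with a gripper value outside its range is refused whole. The fingers move at their own pace and stop on an object; "newtons" is the grip in N (left out, the last holds). Time passes only in rows, so rows that repeat a pose let the fingers close, or fill a call up. It gives the time, the measured TCP pose, the force and the opening at its end, in the units of the state.
- read_state(): the state, without advancing time (a new reading comes with each control period).
- read_camera(name): name is "side" or "top"; returns (picture, depth): 400x640x3 uint8, blue, green, red; 400x640 float32, m along the optical axis (not along the pixel's ray), 0 where there is no reading.
- get_calibration(name): a dict with "K" (3x3 intrinsics, pixels), "world_from_camera" (4x4, takes a point from camera to world coordinates). Camera axes: x right, y down, z forward; pixel columns grow to the right and rows downward; lengths in m; the calibration is good to about 2 mm. A picture is of the moment at which its call begins. get_calibration takes no time and is no camera call.
- finish_job(): hands the job in, once; it reports no verdict.
Trained networks look in the newest picture that a camera, given by its name, has taken for a name from the list of things; names that differ only in an ending like _2 or _b are one class to them, and where a whole thing is asked for, a point or a joint stands for the part that bears it (a point fixed in the world has none). Each returns a list of dicts, best first, with "score" (0 to 1); they miss things now and then, are a little off and sometimes report something else, mostly with a low value. They report only what shows in the picture. A call takes as long as a camera call. They do not tell look-alikes from the thing itself.
- spot_in(camera, thing): "xyz" ([x, y, z] in m, in the coordinates of the camera as it stood for that picture, good to about 4 mm: the middle of the surface that is visible of it).
- regions_of(camera, thing): "region" (400x640 bool, what is visible of it).
The state is a dict: "time": time; "q": joint angles; "joint_vel": joint speeds; "joint_torque": joint torques, N m; "tool_pos": TCP position; "tcp_rot": TCP orientation; "wrist_force": force on the tool from outside, world axes, zero at the start; "torque": the same for the moment, N m; "width": opening from 0.0 (shut) to 1.0 (fully open).
Only numpy, scipy, OpenCV 4.12 (cv2) and the standard library are available. Lean on these libraries where they do the work, as an engineer would, in place of code of your own. Each camera call takes 0.05 s, during which the arm holds its last target. There are 200 camera calls.

### The job

Without dropping it, stand the all-steel pipe stub upright in the clamp's round nest, fully home, then squeeze the clamp's two red handles together until their resistance peaks and gives and the jaws stay locked on the pipe by themselves. Stop squeezing as soon as it gives and let go: squeezing on after that makes the jaws mark the thin pipe. Leave the copper stub, the flange and the wire brush where they are.

Things in the scene. Friction and masses are not known exactly. Their poses are not given: they have to be found in the camera images.
- stub: The all-steel pipe stub to be clamped, about 0.35 kg, 126 mm tall, loose, standing upright on the bench. Pipe 32 mm in diameter from the bottom up to 96 mm; above it, a solid cap 40 mm in diameter from 96 to 126 mm, good to grip from above. Origin: centre of its underside; z is its axis, up when it stands.
- clamp: Squeeze-action toggle clamp bolted to the bench: blue base plate 185 x 100 x 12 mm, blue toggle housing (58 mm high), pivot (100 mm high) and nest block. Origin: on the vertical pivot axis at bench height. Its x axis points from the pivot to the nest, 50 mm away; the red handles reach out along -x; handles and jaws close along y.
- seat (a point): Centre of the floor of the nest's round hole, 12 mm above the bench. The hole is 34.5 mm in diameter with a 2 mm chamfer at its mouth and 18 mm deep (mouth 30 mm above the bench; block 64 x 64 mm). A stub fully home has its origin here.
- jaw_left: Clamp half with the left (+y) handle, turning about the pivot; origin on the pivot axis at bench height. Its arm crosses over to a brass jaw pad on the -y side of the nest, 73 to 89 mm above the bench (no part of the jaws is higher). Open, each pad stands 19 mm from the nest's centre line, leaving 3 mm to the pipe. Both jaws always move together as mirror images.
- jaw_right: The mirror-image half: right (-y) handle, jaw pad on the +y side. Once locked, the jaws press on the pipe with some 8 to 11 N each by themselves; each newton squeezed on a locked handle adds one to two newtons, and above 18 N the brass pads mark the pipe.
- grip_left (a point): Point to squeeze on the left (+y) red handle: mid thickness and height, 81 mm above the bench, 111 mm from the pivot, 30 mm from the free end. The handle is a bar 8 mm thick, 24 mm high, its red part 70 mm long. Open, each handle splays 6 to 16 degrees from the clamp's x axis, not alike; the pair measures 33 to 70 mm over its outsides here.
- grip_right (a point): The same point on the right (-y) handle. Each handle has its own free play (up to 11 mm here) and its own setting, so one may bear first. Then resistance rises to 5 N on each handle (10 N if one bears alone), falls to nothing at the dead point, 6 mm after it began; there the handles run on inward by about 1 mm, leaving the fingers, and stay. It must be felt.
- copper_stub: Bystander: a stub of the same shape and size with a copper pipe and a black cap, standing upright on the bench. Leave it alone. Origin: centre of its underside.
- flange: Bystander: flat steel flange, 90 mm in diameter, 10 mm thick with a hub 44 mm in diameter up to 26 mm, lying on the bench. Origin: centre of its underside.
- wire_brush: Bystander: brush with a wooden handle lying on the bench. Origin: its underside, near its middle.
Not all that is in view belongs to the job. Several things look just like the stub: the one meant starts farthest from the robot's base.

How it is judged:
On the way, in this order (a step that is already met when the one before it is completed fails the run):
1. the steel stub stands fully home in the nest (horizontal distance between stub and seat below 0.004 m and z of stub in the frame of seat below 0.004 m and angle between stub's own z axis and vertical below 0.08 rad), for 0.2 s.
2. both jaws grip the seated stub (contact force between each of jaw_left, jaw_right and stub above 2 N and z of stub in the frame of seat below 0.004 m), for 0.2 s.
At the end, for the whole second after the job is handed in: The steel stub is fully home in the nest (origin within 4 mm of the seat, upright within 0.08 rad), at rest, and both jaws are locked on it, each pressing with more than 2 N with the robot clear (all of step 2 and horizontal distance between stub and seat below 0.004 m and angle between stub's own z axis and vertical below 0.08 rad and linear speed of stub below 0.02 m/s); the robot touches nothing.
It fails at once if the jaws mark the pipe: a jaw presses on it with more than 18 N (contact force between any of jaw_left, jaw_right and stub above 18 N).
It fails at once if a bystander is moved more than 30 mm (distance of any of copper_stub, flange, wire_brush from where it was at the start of the episode above 0.03 m).
It fails at once if the steel stub is dropped or thrown (linear speed of stub above 1 m/s).
It also fails if it takes over 64 s, if anything falls off the work surface, if the arm or the gripper's body presses on something with over 40 N, if the wrist force passes 120 N, or if a joint passes its speed limit or range.

## Working session

There is one attempt and no reset: what is moved stays moved. The work goes in short steps, Python scripts to look and compute and a tool call to move; the robot and the scene stay as the last step left them, time stands still between calls to the robot, and variables do not carry over. Pictures are saved under pics/ and viewed, on a budget of 10 in all, crops included, one or two more only if the job needs it, and the job is handed in when it is done.

Besides the shell and the picture viewer there is one more tool, called after "Request:" as a command line: name --argument value ..., lists and objects as JSON in quotes. step_arm: Moves the arm, as the interface text tells. Its arguments: {"type":"object","properties":{"motion":{"type":"array"},"newtons":{"type":"number"}},"required":["motion"]}

```bash
mkdir -p pics; ls
cat > h.py <<'E'
from workcell import *
import numpy as np, cv2
def w(cam,p):
    T=get_calibration(cam)["world_from_camera"]; T=np.array(T); return (T[:3,:3]@np.array(p).T).T+T[:3,3]
def cloud(cam,d):
    K=np.array(get_calibration(cam)["K"]); v,u=np.indices(d.shape)
    P=np.stack([(u-K[0,2])/K[0,0]*d,(v-K[1,2])/K[1,1]*d,d],-1)
    T=np.array(get_calibration(cam)["world_from_camera"]); return P@T[:3,:3].T+T[:3,3]
E
python3 - <<'E'
from h import *
for c in("top","side"):
    p,d=read_camera(c); cv2.imwrite(f"pics/{c}0.png",p); np.save(f"{c}0.npy",d)
    T=get_calibration(c); print(c,np.round(T["world_from_camera"],3).tolist(),np.round(T["K"],1).tolist())
    for t in("stub","clamp","copper_stub","flange","wire_brush","grip_left","grip_right","jaw_left"):
        print(t,[(round(r["score"],2),np.round(w(c,r["xyz"]),3).tolist()) for r in spot_in(c,t)][:4])
s=read_state();print(s)
E
```

```text
pics
top [[-0.012, -0.989, 0.145, 0.303], [-1.0, 0.011, -0.013, 0.036], [0.012, -0.145, -0.989, 1.361], [0.0, 0.0, 0.0, 1.0]] [[463.1, 0.0, 318.7], [0.0, 463.1, 197.9], [0.0, 0.0, 1.0]]
stub [(0.7, [0.376, -0.173, 0.126]), (0.61, [0.383, -0.083, 0.129]), (0.58, [0.319, -0.252, 0.123]), (0.49, [0.455, -0.179, 0.124])]
clamp [(0.98, [0.567, 0.133, 0.029])]
copper_stub []
flange [(0.88, [0.65, -0.118, 0.009])]
wire_brush [(0.83, [0.586, 0.369, 0.021])]
grip_left [(0.63, [0.485, 0.161, 0.087])]
grip_right [(0.64, [0.491, 0.139, 0.094])]
jaw_left []
side [[-1.0, -0.005, 0.017, 0.459], [-0.016, 0.713, -0.701, 0.763], [-0.009, -0.701, -0.713, 0.815], [0.0, 0.0, 0.0, 1.0]] [[473.3, 0.0, 314.1], [0.0, 473.3, 200.6], [0.0, 0.0, 1.0]]
stub [(0.81, [0.453, -0.17, 0.082]), (0.79, [0.378, -0.171, 0.119]), (0.76, [0.386, -0.076, 0.084])]
clamp [(0.92, [0.561, 0.157, 0.038])]
copper_stub [(0.64, [0.556, -0.281, 0.08])]
flange [(0.71, [0.645, -0.11, 0.009])]
wire_brush [(0.67, [0.594, 0.375, 0.018])]
grip_left [(0.65, [0.477, 0.166, 0.079]), (0.37, [0.562, 0.163, 0.032])]
grip_right [(0.62, [0.506, 0.155, 0.082]), (0.61, [0.474, 0.136, 0.084])]
jaw_left []
{'time': 0.9, 'q': array([ 1.26412264e+00,  2.63902634e-01,  1.60399293e+00, -2.86886766e-05,
        1.27371980e+00, -3.69141624e-02]), 'joint_vel': array([-9.75549753e-04, -5.35681734e-05,  2.99854593e-04,  1.29735021e-03,
       -2.42166943e-04,  4.62809422e-04]), 'joint_torque': array([-2.40096942e-04, -5.15047467e+01, -3.67736006e+01, -2.12466703e-04,
        4.34029107e-04, -3.18479600e-06]), 'tool_pos': array([0.1799048 , 0.65057462, 0.23138177]), 'tcp_rot': array([ 4.22437443e-01,  3.11303800e+00, -4.25205482e-05]), 'wrist_force': array([-0.15767998,  0.33358504, -1.06215964]), 'torque': array([ 0.01777955,  0.03757447, -0.01883809]), 'width': 1.0028683658589794}
```

View pics/top0.png

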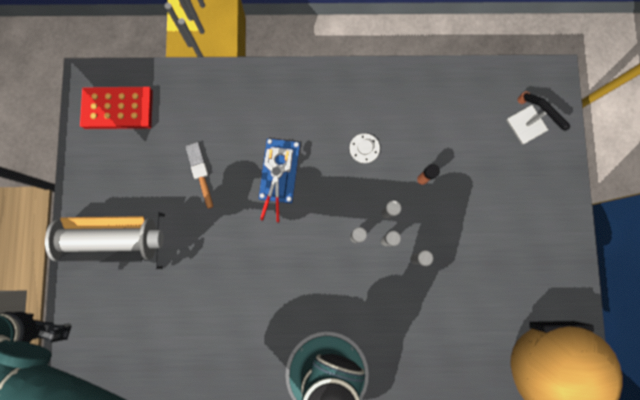

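View pics/side0.png

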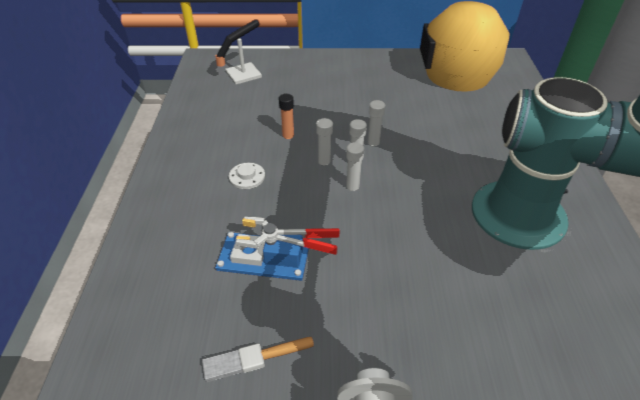

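Several look like the stub, at top pixels (393,208), (359,235), (392,239) and (425,258). The one at (393,208), world (0.455,-0.18), is farthest from the base at 0.49 m, against about 0.41 m or less for the others. I'll confirm it and the clamp in an enlarged crop.

Run:
```python
from h import *
p=cv2.imread("pics/top0.png"); s=cv2.imread("pics/side0.png")
z=lambda im,a,b,c,d:cv2.resize(im[b:d,a:c],(400,300),interpolation=cv2.INTER_CUBIC)
cv2.imwrite("pics/crop1.png",np.vstack([np.hstack([z(p,345,185,445,260+0),z(p,240,135,320,195+0)]),np.hstack([z(s,280,90,400,180+20-20),z(s,210,205,350,310)])]))
X=cloud("top",np.load("top0.npy"))
# cap tops
for x,y in[(.455,-.179),(.376,-.173),(.383,-.083),(.319,-.252)]:
    m=(np.hypot(X[...,0]-x,X[...,1]-y)<.035)&(X[...,2]>.115)
    Q=X[m]; print(m.sum(),Q.mean(0).round(4),((Q.max(0)+Q.min(0))/2).round(4),np.ptp(Q,0).round(3))
# clamp
hsv=cv2.cvtColor(p,cv2.COLOR_BGR2HSV)
R=(np.abs(X[...,0]-.55)<.14)&(np.abs(X[...,1]-.14)<.09)
blue=R&(hsv[...,0]>100)&(hsv[...,0]<125)&(hsv[...,1]>120)&(X[...,2]<.025)&(X[...,2]>.004)
c,sz,a=cv2.minAreaRect(X[blue][:,:2].astype(np.float32)*1000);print("plate",blue.sum(),c,sz,a,X[blue][:,2].mean())
hi=R&(X[...,2]>.094);print("pivot?",hi.sum(),X[hi].mean(0).round(4),X[hi][:,2].max())
nb=R&(X[...,2]>.025)&(X[...,2]<.04)&(X[...,0]>.55);print("nest",nb.sum(),cv2.minAreaRect(X[nb][:,:2].astype(np.float32)*1000))
red=R&((hsv[...,0]<8)|(hsv[...,0]>172))&(hsv[...,1]>150)&(X[...,2]>.06)
n,l=cv2.connectedComponents(red.astype(np.uint8))
for i in range(1,n):
    Q=X[l==i]
    if len(Q)>8: print("red",len(Q),Q.mean(0).round(4),cv2.minAreaRect(Q[:,:2].astype(np.float32)*1000), Q[:,2].max())
```

```text
174 [ 0.4556 -0.1801  0.1257] [ 0.4566 -0.1807  0.1245] [0.039 0.039 0.016]
183 [ 0.3739 -0.1761  0.1257] [ 0.3735 -0.1769  0.1244] [0.037 0.04  0.017]
177 [ 0.3849 -0.0866  0.1256] [ 0.3853 -0.0872  0.1233] [0.038 0.038 0.016]
180 [ 0.321  -0.26    0.1258] [ 0.322  -0.2606  0.1236] [0.037 0.041 0.015]
plate 751 (585.6068115234375, 134.68711853027344) (99.35780334472656, 184.77708435058594) 82.18486022949219 0.01247722080725071
pivot? 136 [0.5314 0.1424 0.0979] 0.10559796396084442
nest 194 ((607.9573974609375, 131.5280303955078), (62.398712158203125, 82.10250091552734), 82.0597152709961)
red 72 [0.4621 0.1684 0.0905] ((462.14892578125, 169.32861328125), (7.877213478088379, 63.63438034057617), 74.25334930419922) 0.09868381388391256
red 62 [0.4587 0.1338 0.0922] ((457.0606384277344, 134.04592895507812), (6.2453293800354, 63.58613586425781), 89.89259338378906) 0.09901769088586976
```

View pics/crop1.png

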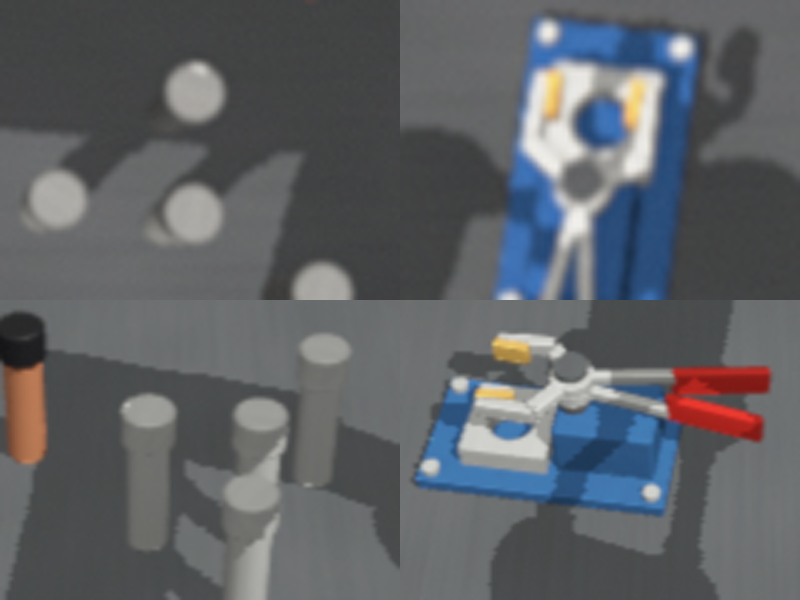

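The crop confirms it. The stub meant is at the top of the crop's upper-left quarter, crop pixel (195,92): grey pipe and grey cap. The nest hole is empty at crop (603,122) and the pivot is at (582,180). Next I'll work out the clamp's geometry.

```bash
cat >> h.py <<'E'
def ray(cam,u,v,z):
    C=get_calibration(cam);K=np.array(C["K"]);T=np.array(C["world_from_camera"])
    r=T[:3,:3]@np.array([(u-K[0,2])/K[0,0],(v-K[1,2])/K[1,1],1]);return T[:3,3]+r*(z-T[2,3])/r[2]
E
python3 - <<'E'
from h import *
print("pivot",ray("top",240+182/5-.4,135+180/5-.4,.1),ray("side",210+170*.35,205+72*.35,.1))
print("hole",ray("top",280.2,159,.03))
print("stubtop",ray("top",393,208,.126), ray("side",280+149*.3,90+112*.3,.126))
p=cv2.imread("pics/top0.png");hsv=cv2.cvtColor(p,cv2.COLOR_BGR2HSV);X=cloud("top",np.load("top0.npy"))
a=np.deg2rad(-7.8);ex=np.array([np.cos(a),np.sin(a)]);ey=np.array([-ex[1],ex[0]])
o=np.array([.5856,.1347])
R=(np.abs(X[...,0]-.55)<.14)&(np.abs(X[...,1]-.14)<.09)
L=np.stack([(X[...,:2]-o)@ex,(X[...,:2]-o)@ey],-1)
def rep(n,m): Q=L[m];print(n,m.sum(),Q.mean(0).round(4),Q.min(0).round(4),Q.max(0).round(4),X[m][:,2].mean().round(4))
white=R&(hsv[...,1]<60)&(hsv[...,2]>120)
rep("block",white&(X[...,2]>.026)&(X[...,2]<.034))
rep("brass",R&(hsv[...,0]>12)&(hsv[...,0]<35)&(hsv[...,1]>90)&(X[...,2]>.06))
dark=R&(hsv[...,1]<60)&(hsv[...,2]<120)&(X[...,2]>.092);rep("pivot",dark)
bl=R&(hsv[...,0]>100)&(hsv[...,0]<125)&(hsv[...,1]>120)
h=bl&(np.hypot(L[...,0]-.02,L[...,1])<.02);rep("holefloor",h)
rep("housing",bl&(X[...,2]>.05)&(X[...,2]<.064))
red=R&((hsv[...,0]<8)|(hsv[...,0]>172))&(hsv[...,1]>150)&(X[...,2]>.06)
n,l=cv2.connectedComponents(red.astype(np.uint8))
for i in range(1,n):
    if (l==i).sum()>8: 
        rep("red",l==i); f=np.polyfit(L[l==i][:,0],L[l==i][:,1],1);print(f,np.rad2deg(np.arctan(f[0])))
E
```

```text
pivot [0.56509378 0.13621951 0.1       ] [0.56455786 0.14374177 0.1       ]
hole [0.61427675 0.12949828 0.03      ]
stubtop [ 0.45387864 -0.18053146  0.126     ] [ 0.45448126 -0.17690468  0.126     ]
block 161 [0.0371 0.0049] [-0.0018 -0.0314] [0.0636 0.0311] 0.0302
brass 41 [0.027  0.0004] [ 0.017  -0.0265] [0.0388 0.0261] 0.0888
pivot 41 [-0.022  -0.0015] [-0.0904 -0.0099] [-0.0108  0.0074] 0.1003
holefloor 47 [0.0294 0.0011] [ 0.0186 -0.0113] [0.0392 0.0135] 0.0124
housing 234 [-0.0498 -0.003 ] [-0.0809 -0.028 ] [-0.0124  0.0281] 0.0579
red 72 [-0.127   0.0166] [-0.1586  0.0104] [-0.0958  0.0236] 0.0905
[-0.16291185 -0.00408402] -9.252875110597158
red 62 [-0.1256 -0.0181] [-0.1587 -0.0247] [-0.096  -0.0114] 0.0922
[0.17055366 0.00332583] 9.678873657508582
```

Request:
step_arm --motion '[[[0.085, 0.035, -0.05, 0, 0, 0, 1], [0.085, 0.07, -0.1, 0, 0, 0, 2], [0.085, 0.105, -0.15, 0, 0, 0, 3], [0.085, 0.14, -0.2, 0, 0, 0, 4], [0.085, 0.17, -0.25, 0, 0, 0, 5], [0.085, 0.2, -0.3, 0, 0, 0, 6], [0.085, 0.23, -0.35, 0, 0, 0, 7], [0.085, 0.26, -0.4, 0, 0, 0, 7.6]]]' --newtons 40

```text
time: 1.9
tool_pos: [0.4407, 0.249, 0.2318]
tcp_rot: [0.214, 3.133, 0.001]
wrist_force: [1.3, 1.0, -0.8]
width: 0.996
```

Request:
step_arm --motion '[[[0.085, 0.003, -0.06, 0, 0, 0, 0], [0.085, 0.005, -0.12, 0, 0, 0, 0], [0.085, 0.008, -0.18, 0, 0, 0, 0], [0.085, 0.01, -0.24, 0, 0, 0, 0], [0.085, 0.012, -0.3, 0, 0, 0, 0], [0.085, 0.014, -0.36, 0, 0, 0, 0], [0.085, 0.0145, -0.41, 0, 0, 0, 0], [0.085, 0.0145, -0.429, 0, 0, 0, 0]]]'

```text
time: 2.9
tool_pos: [0.455, -0.1826, 0.2321]
tcp_rot: [0.219, 3.132, 0.0]
wrist_force: [0.7, 0.6, 0.2]
width: 0.997
```

Request:
step_arm --motion '[[[0.085, 0, 0, -0.03, 0, 0, 0], [0.085, 0, 0, -0.06, 0, 0, 0], [0.085, 0, 0, -0.09, 0, 0, 0], [0.085, 0, 0, -0.11, 0, 0, 0], [0.085, 0, 0, -0.116, 0, 0, 0], [0.04, 0, 0, -0.116, 0, 0, 0], [0.035, 0, 0, -0.116, 0, 0, 0], [0.035, 0, 0, -0.116, 0, 0, 0]]]'

```text
time: 3.9
tool_pos: [0.4562, -0.183, 0.1177]
tcp_rot: [0.219, 3.13, -0.001]
wrist_force: [0.7, 0.5, 1.3]
width: 0.437
```

Request:
step_arm --motion '[[[0.035, 0, 0, 0, 0, 0, 0], [0.035, 0, 0, 0.01, 0, 0, 0], [0.035, 0, 0, 0.03, 0, 0, 0], [0.035, 0, 0, 0.06, 0, 0, 0], [0.035, 0, 0, 0.09, 0, 0, 0], [0.035, 0, 0, 0.12, 0, 0, 0], [0.035, 0, 0, 0.14, 0, 0, 0], [0.035, 0, 0, 0.15, 0, 0, 0]]]' --newtons 60

```text
time: 4.9
tool_pos: [0.4565, -0.1832, 0.2692]
tcp_rot: [0.219, 3.128, -0.002]
wrist_force: [-0.1, -0.1, -3.0]
width: 0.423
```

Request:
step_arm --motion '[[[0.035, 0.02, 0.03, 0, 0, 0, 0], [0.035, 0.04, 0.075, 0, 0, 0, 0], [0.035, 0.065, 0.12, 0, 0, 0, 0], [0.035, 0.09, 0.17, 0, 0, 0, 0], [0.035, 0.11, 0.22, 0, 0, 0, 0], [0.035, 0.135, 0.265, 0, 0, 0, 0], [0.035, 0.15, 0.295, 0, 0, 0, 0], [0.035, 0.159, 0.313, 0, 0, 0, 0]]]'

```text
time: 5.9
tool_pos: [0.6154, 0.1313, 0.2679]
tcp_rot: [0.217, 3.13, -0.003]
wrist_force: [-0.5, -1.3, -3.3]
width: 0.425
```

Run:
```python
from h import *
s=read_state();print(s["tool_pos"],s["tcp_rot"],s["wrist_force"],s["width"],s["time"])
p,d=read_camera("side");cv2.imwrite("pics/s1.png",cv2.resize(p[80:320,180:420],(600,600),interpolation=cv2.INTER_CUBIC));cv2.imwrite("pics/s1full.png",p);np.save("s1.npy",d)
r=regions_of("side","stub");X=cloud("side",d)
for k in r:
    Q=X[k["region"]&(d>0)];print(k["score"],k["region"].sum(),Q.mean(0).round(3))
```

```text
[0.61540596 0.13129101 0.26790541] [ 0.21681821  3.13038758 -0.00319321] [-0.46178016 -1.34963463 -3.26223096] 0.4254588597081994 5.9
0.85 598 [ 0.321 -0.257  0.075]
0.71 651 [ 0.385 -0.079  0.08 ]
0.66 335 [ 0.373 -0.171  0.108]
0.63 951 [0.612 0.133 0.212]
```

View pics/s1.png

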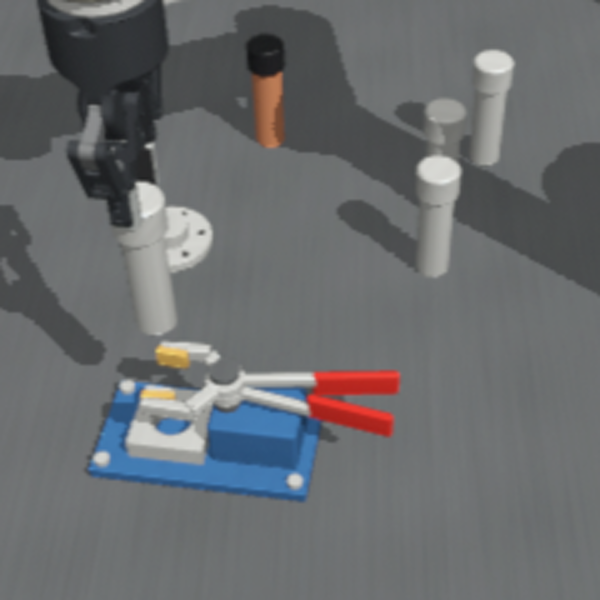

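The stub is held at crop (150,260), above the nest. I'll fit its axis from depth to get tilt and lateral offset.

```bash
cat >> h.py <<'E'
from scipy.optimize import least_squares
def axis(X,xy,zlo,zhi,r,R=.03):
    m=(np.hypot(X[...,0]-xy[0],X[...,1]-xy[1])<R)&(X[...,2]>zlo)&(X[...,2]<zhi)
    Q=X[m];z0=(zlo+zhi)/2
    f=lambda p:np.hypot(Q[:,0]-p[0]-p[2]*(Q[:,2]-z0),Q[:,1]-p[1]-p[3]*(Q[:,2]-z0))-r
    s=least_squares(f,[*xy,0,0],loss="soft_l1",f_scale=.001);return s.x.round(4),m.sum(),np.abs(f(s.x)).mean().round(4)
E
python3 - <<'E'
from h import *
X=cloud("side",np.load("s1.npy"))
print("held",axis(X,(.615,.13),.158,.235,.016), axis(X,(.615,.13),.175,.235,.016))
print("standing ref",axis(X,(.385,-.085),.015,.09,.016),axis(X,(.321,-.258),.015,.09,.016))
m=(np.hypot(X[...,0]-.615,X[...,1]-.13)<.03)&(X[...,2]>.1)&(X[...,2]<.235);print("bottom z",X[m][:,2].min())
# nest block + plate in side camera
p=cv2.imread("pics/s1full.png");hsv=cv2.cvtColor(p,cv2.COLOR_BGR2HSV)
R=(np.abs(X[...,0]-.57)<.13)&(np.abs(X[...,1]-.14)<.09)
bl=R&(hsv[...,0]>100)&(hsv[...,0]<125)&(hsv[...,1]>120)&(X[...,2]>.004)&(X[...,2]<.02)
print("plate",cv2.minAreaRect(X[bl][:,:2].astype(np.float32)*1000))
wt=R&(hsv[...,1]<60)&(hsv[...,2]>110)&(X[...,2]>.026)&(X[...,2]<.034)
print("block",cv2.minAreaRect(X[wt][:,:2].astype(np.float32)*1000))
E
```

```text
held (array([0.6144, 0.1307, 0.0035, 0.0022]), np.int64(501), np.float64(0.0007)) (array([6.144e-01, 1.308e-01, 3.000e-04, 2.000e-04]), np.int64(400), np.float64(0.0007))
standing ref (array([ 0.384 , -0.0891,  0.0078, -0.0045]), np.int64(308), np.float64(0.001)) (array([ 0.3198, -0.2636,  0.0022,  0.0026]), np.int64(278), np.float64(0.0013))
bottom z 0.1511164288173119
plate ((585.6775512695312, 136.3597869873047), (99.67644500732422, 184.3902587890625), 82.31502532958984)
block ((614.5808715820312, 129.86285400390625), (66.9758529663086, 65.61912536621094), 81.92511749267578)
```

Request:
step_arm --motion '[[[0.035, 0, 0, -0.03, 0, 0, 0], [0.035, 0, 0, -0.06, 0, 0, 0], [0.035, 0, 0, -0.08, 0, 0, 0], [0.035, 0, 0, -0.095, 0, 0, 0], [0.035, 0, 0, -0.105, 0, 0, 0], [0.035, 0, 0, -0.112, 0, 0, 0], [0.035, 0, 0, -0.116, 0, 0, 0], [0.035, 0, 0, -0.116, 0, 0, 0]]]'

```text
time: 7.0
tool_pos: [0.6158, 0.1313, 0.1523]
tcp_rot: [0.216, 3.129, -0.002]
wrist_force: [0.3, -0.0, -3.1]
width: 0.426
```

Run:
```python
from h import *
s=read_state();print(s["tool_pos"],s["wrist_force"],s["torque"],s["time"])
p,d=read_camera("side");cv2.imwrite("pics/s2.png",cv2.resize(p[180:300,200:340],(700,600),interpolation=cv2.INTER_CUBIC))
print(axis(cloud("side",d),(.615,.13),.04,.07,.016))
```

```text
[0.61580277 0.1313115  0.15234223] [ 0.29538732 -0.04330909 -3.08230064] [-0.02264026  0.01915527  0.01972834] 7.0
(array([0.6152, 0.1314, 0.0106, 0.0321]), np.int64(42), np.float64(0.0006))
```

View pics/s2.png

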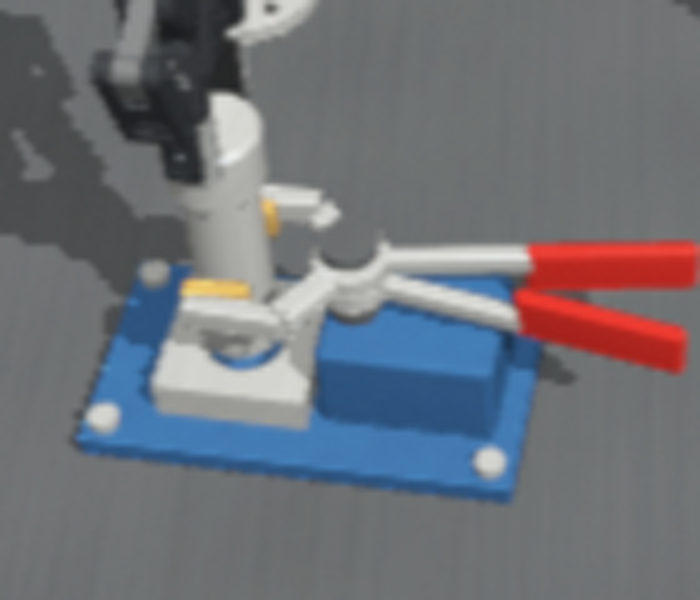

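The stub hangs over the hole, with its blue floor showing at (245,358), between the brass pads and without contact. I'll lower it gently.

Request:
step_arm --motion '[[[0.035, 0, 0, -0.001, 0, 0, 0], [0.035, 0, 0, -0.002, 0, 0, 0], [0.035, 0, 0, -0.003, 0, 0, 0], [0.035, 0, 0, -0.004, 0, 0, 0], [0.035, 0, 0, -0.005, 0, 0, 0], [0.035, 0, 0, -0.006, 0, 0, 0], [0.035, 0, 0, -0.007, 0, 0, 0], [0.035, 0, 0, -0.008, 0, 0, 0]]]'

```text
time: 8.05
tool_pos: [0.616, 0.1312, 0.1446]
tcp_rot: [0.216, 3.129, -0.002]
wrist_force: [-0.3, -1.4, -3.3]
width: 0.427
```

Request:
step_arm --motion '[[[0.035, 0, 0, -0.001, 0, 0, 0], [0.035, 0, 0, -0.002, 0, 0, 0], [0.035, 0, 0, -0.003, 0, 0, 0], [0.035, 0, 0, -0.004, 0, 0, 0], [0.035, 0, 0, -0.005, 0, 0, 0], [0.035, 0, 0, -0.006, 0, 0, 0], [0.035, 0, 0, -0.007, 0, 0, 0], [0.035, 0, 0, -0.007, 0, 0, 0]]]'

```text
time: 9.05
tool_pos: [0.6158, 0.1312, 0.1374]
tcp_rot: [0.216, 3.129, -0.003]
wrist_force: [-0.5, -0.7, -3.5]
width: 0.427
```

Request:
step_arm --motion '[[[0.035, 0, 0, -0.001, 0, 0, 0], [0.035, 0, 0, -0.002, 0, 0, 0], [0.035, 0, 0, -0.003, 0, 0, 0], [0.035, 0, 0, -0.004, 0, 0, 0], [0.035, 0, 0, -0.005, 0, 0, 0], [0.035, 0, 0, -0.006, 0, 0, 0], [0.035, 0, 0, -0.007, 0, 0, 0], [0.035, 0, 0, -0.0075, 0, 0, 0]]]'

```text
time: 10.05
tool_pos: [0.6159, 0.1312, 0.13]
tcp_rot: [0.216, 3.129, -0.003]
wrist_force: [0.2, -1.0, -1.0]
width: 0.429
```

Request:
step_arm --motion '[[[0.035, 0, 0, -0.0005, 0, 0, 0], [0.035, 0, 0, -0.001, 0, 0, 0], [0.035, 0, 0, -0.001, 0, 0, 0], [0.035, 0, 0, -0.001, 0, 0, 0], [0.05, 0, 0, -0.001, 0, 0, 0], [0.06, 0, 0, -0.001, 0, 0, 0], [0.07, 0, 0, -0.001, 0, 0, 0], [0.07, 0, 0, -0.001, 0, 0, 0]]]'

```text
time: 11.05
tool_pos: [0.6158, 0.1312, 0.1288]
tcp_rot: [0.216, 3.129, -0.003]
wrist_force: [0.0, -0.7, 0.1]
width: 0.818
```

Request:
step_arm --motion '[[[0.07, 0, 0, 0.01, 0, 0, 0], [0.07, 0, 0, 0.03, 0, 0, 0], [0.07, 0, 0, 0.06, 0, 0, 0], [0.085, -0.03, 0.004, 0.07, 0, 0, 0], [0.085, -0.08, 0.01, 0.07, 0, 0, 0], [0.085, -0.13, 0.017, 0.07, 0, 0, 0], [0.085, -0.155, 0.021, 0.07, 0, 0, 0], [0.085, -0.159, 0.021, 0.07, 0, 0, 0]]]'

```text
time: 12.05
tool_pos: [0.4563, 0.1526, 0.2006]
tcp_rot: [0.214, 3.127, -0.001]
wrist_force: [0.8, 0.1, 0.7]
width: 0.996
```

Run:
```python
from h import *
s=read_state();print(s["tool_pos"],s["tcp_rot"],s["wrist_force"],s["width"],s["time"])
p,d=read_camera("side");X=cloud("side",d)
print(axis(X,(.615,.13),.035,.1,.016))
m=(np.hypot(X[...,0]-.615,X[...,1]-.13)<.03)&(X[...,2]>.12);print("top z",np.percentile(X[m][:,2],[50,90,98]).round(4),m.sum())
hsv=cv2.cvtColor(p,cv2.COLOR_BGR2HSV);R=(np.abs(X[...,0]-.46)<.08)&(np.abs(X[...,1]-.15)<.08)
red=R&((hsv[...,0]<8)|(hsv[...,0]>172))&(hsv[...,1]>150)&(X[...,2]>.06)
n,l=cv2.connectedComponents(red.astype(np.uint8))
for i in range(1,n):
    Q=X[l==i]
    if len(Q)>8: print("red",len(Q),Q.mean(0).round(4),Q.min(0).round(4),Q.max(0).round(4))
cv2.imwrite("pics/s3.png",cv2.resize(p[150:300,190:390],(800,600),interpolation=cv2.INTER_CUBIC))
```

```text
[0.45625547 0.15264807 0.20055942] [ 2.13998639e-01  3.12687929e+00 -9.37789796e-04] [0.76447783 0.05259412 0.67904029] 0.995519647944112 12.05
(array([0.6152, 0.1314, 0.0263, 0.0436]), np.int64(233), np.float64(0.0032))
top z [0.1367 0.1389 0.14  ] 339
red 607 [0.4613 0.1532 0.0844] [0.4251 0.1286 0.0686] [0.4973 0.181  0.0963]
```

View pics/s3.png

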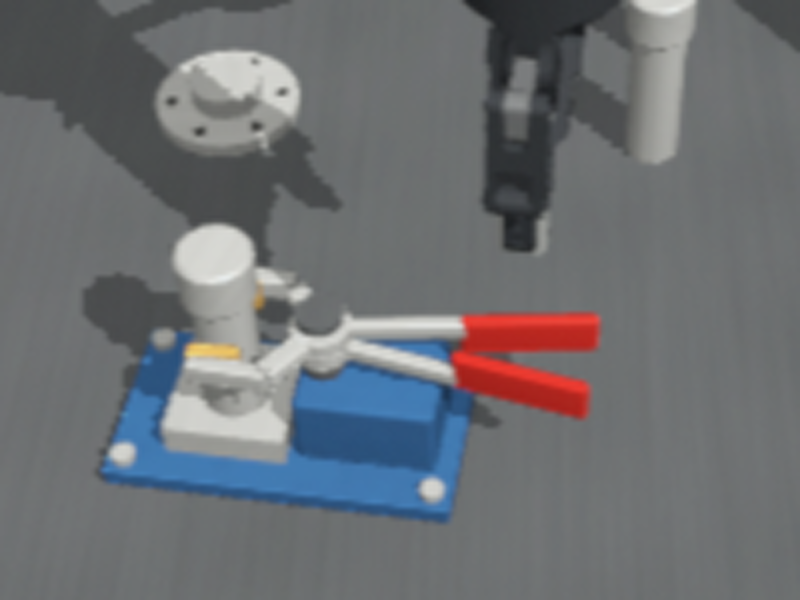

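The stub is fully home: its cap top measures 0.138 m, as it must. Next I put the fingers around the handles, with the left one leading, so that one handle bears alone and the wrist force feels it.

Request:
step_arm --motion '[[[0.085, 0.0015, 0, -0.03, 0, 0, 0], [0.085, 0.0015, 0, -0.06, 0, 0, 0], [0.085, 0.0015, 0, -0.09, 0, 0, 0], [0.085, 0.0015, 0, -0.11, 0, 0, 0], [0.08, 0.0015, 0, -0.1225, 0, 0, 0], [0.07, 0.0015, 0, -0.1225, 0, 0, 0], [0.06, 0.0015, 0, -0.1225, 0, 0, 0], [0.06, 0.0015, 0, -0.1225, 0, 0, 0]]]' --newtons 20

```text
time: 13.1
tool_pos: [0.4594, 0.1528, 0.0791]
tcp_rot: [0.214, 3.125, 0.0]
wrist_force: [-0.3, 0.6, -0.8]
width: 0.705
```

Run:
```python
from h import *
s=read_state();print(s["tool_pos"],s["tcp_rot"],s["wrist_force"],s["width"],s["time"])
p,d=read_camera("side");q,_=read_camera("top")
cv2.imwrite("pics/s4.png",np.hstack([cv2.resize(p[170:270,270:370],(400,400),interpolation=cv2.INTER_CUBIC),cv2.resize(q[160:240,235:315],(400,400),interpolation=cv2.INTER_CUBIC)]))
```

```text
[0.45940854 0.1527964  0.07912235] [2.14409640e-01 3.12468723e+00 1.05300493e-05] [-0.26642349  0.61414037 -0.79011231] 0.7051146097897263 13.1
```

View pics/s4.png

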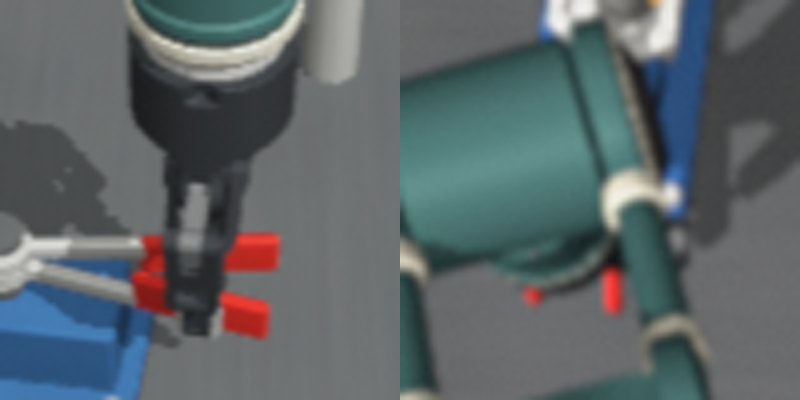

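Left picture: the fingers straddle both red handles, near finger at (195,310). Now I lead with the left finger, feeling step by step.

Request:
step_arm --motion '[[[0.06, -0.0001, -0.001, 0, 0, 0, 0], [0.06, -0.0003, -0.002, 0, 0, 0, 0], [0.06, -0.0004, -0.003, 0, 0, 0, 0], [0.06, -0.0005, -0.004, 0, 0, 0, 0], [0.06, -0.0007, -0.005, 0, 0, 0, 0], [0.06, -0.0008, -0.006, 0, 0, 0, 0], [0.06, -0.0008, -0.006, 0, 0, 0, 0], [0.06, -0.0008, -0.006, 0, 0, 0, 0]]]'

```text
time: 14.2
tool_pos: [0.4583, 0.1467, 0.0789]
tcp_rot: [0.214, 3.125, -0.0]
wrist_force: [-0.0, -0.5, -0.4]
width: 0.704
```

Request:
step_arm --motion '[[[0.06, -0.0001, -0.0005, 0, 0, 0, 0], [0.06, -0.0001, -0.001, 0, 0, 0, 0], [0.06, -0.0002, -0.0015, 0, 0, 0, 0], [0.06, -0.0003, -0.002, 0, 0, 0, 0], [0.06, -0.0003, -0.002, 0, 0, 0, 0], [0.06, -0.0003, -0.002, 0, 0, 0, 0], [0.06, -0.0003, -0.002, 0, 0, 0, 0], [0.06, -0.0003, -0.002, 0, 0, 0, 0]]]'

```text
time: 15.2
tool_pos: [0.458, 0.1448, 0.0788]
tcp_rot: [0.214, 3.125, -0.0]
wrist_force: [0.5, -0.0, -0.7]
width: 0.704
```

Request:
step_arm --motion '[[[0.06, -0.0001, -0.0005, 0, 0, 0, 0], [0.06, -0.0001, -0.001, 0, 0, 0, 0], [0.06, -0.0002, -0.0015, 0, 0, 0, 0], [0.06, -0.0003, -0.002, 0, 0, 0, 0], [0.06, -0.0003, -0.002, 0, 0, 0, 0], [0.06, -0.0003, -0.002, 0, 0, 0, 0], [0.06, -0.0003, -0.002, 0, 0, 0, 0], [0.06, -0.0003, -0.002, 0, 0, 0, 0]]]'

```text
time: 16.2
tool_pos: [0.4577, 0.1427, 0.0789]
tcp_rot: [0.214, 3.125, -0.0]
wrist_force: [-0.0, 0.6, 0.5]
width: 0.703
```

Request:
step_arm --motion '[[[0.06, -0.0001, -0.0005, 0, 0, 0, 0], [0.06, -0.0001, -0.001, 0, 0, 0, 0], [0.06, -0.0002, -0.0015, 0, 0, 0, 0], [0.06, -0.0003, -0.002, 0, 0, 0, 0], [0.06, -0.0003, -0.002, 0, 0, 0, 0], [0.06, -0.0003, -0.002, 0, 0, 0, 0], [0.06, -0.0003, -0.002, 0, 0, 0, 0], [0.06, -0.0003, -0.002, 0, 0, 0, 0]]]'

```text
time: 17.2
tool_pos: [0.4574, 0.1407, 0.0789]
tcp_rot: [0.214, 3.125, -0.0]
wrist_force: [-0.3, -0.4, 0.2]
width: 0.703
```

Request:
step_arm --motion '[[[0.06, -0.0001, -0.0005, 0, 0, 0, 0], [0.06, -0.0001, -0.001, 0, 0, 0, 0], [0.06, -0.0002, -0.0015, 0, 0, 0, 0], [0.06, -0.0003, -0.002, 0, 0, 0, 0], [0.06, -0.0003, -0.002, 0, 0, 0, 0], [0.06, -0.0003, -0.002, 0, 0, 0, 0], [0.06, -0.0003, -0.002, 0, 0, 0, 0], [0.06, -0.0003, -0.002, 0, 0, 0, 0]]]'

```text
time: 18.2
tool_pos: [0.4571, 0.1387, 0.0789]
tcp_rot: [0.214, 3.125, -0.0]
wrist_force: [-0.3, 0.5, 0.3]
width: 0.7
```

Request:
step_arm --motion '[[[0.06, -0.0001, -0.0005, 0, 0, 0, 0], [0.06, -0.0001, -0.001, 0, 0, 0, 0], [0.06, -0.0002, -0.0015, 0, 0, 0, 0], [0.06, -0.0002, -0.0015, 0, 0, 0, 0], [0.06, -0.0002, -0.0015, 0, 0, 0, 0], [0.06, -0.0002, -0.0015, 0, 0, 0, 0], [0.06, -0.0002, -0.0015, 0, 0, 0, 0], [0.06, -0.0002, -0.0015, 0, 0, 0, 0]]]'

```text
time: 19.2
tool_pos: [0.4569, 0.1373, 0.0789]
tcp_rot: [0.214, 3.125, -0.0]
wrist_force: [-0.7, 3.7, -0.2]
width: 0.7
```

Bearing begins at y≈0.138. Smaller steps now.

Request:
step_arm --motion '[[[0.06, 0, -0.0002, 0, 0, 0, 0], [0.06, -0.0001, -0.0005, 0, 0, 0, 0], [0.06, -0.0001, -0.0008, 0, 0, 0, 0], [0.06, -0.0001, -0.001, 0, 0, 0, 0], [0.06, -0.0001, -0.001, 0, 0, 0, 0], [0.06, -0.0001, -0.001, 0, 0, 0, 0], [0.06, -0.0001, -0.001, 0, 0, 0, 0], [0.06, -0.0001, -0.001, 0, 0, 0, 0]]]'

```text
time: 20.2
tool_pos: [0.4568, 0.1365, 0.0789]
tcp_rot: [0.215, 3.125, 0.001]
wrist_force: [0.2, 4.9, 0.2]
width: 0.705
```

Request:
step_arm --motion '[[[0.06, 0, -0.0002, 0, 0, 0, 0], [0.06, -0.0001, -0.0005, 0, 0, 0, 0], [0.06, -0.0001, -0.0008, 0, 0, 0, 0], [0.06, -0.0001, -0.001, 0, 0, 0, 0], [0.06, -0.0001, -0.001, 0, 0, 0, 0], [0.06, -0.0001, -0.001, 0, 0, 0, 0], [0.06, -0.0001, -0.001, 0, 0, 0, 0], [0.06, -0.0001, -0.001, 0, 0, 0, 0]]]'

```text
time: 21.2
tool_pos: [0.4567, 0.1361, 0.079]
tcp_rot: [0.215, 3.125, 0.002]
wrist_force: [-1.1, 5.8, -0.5]
width: 0.705
```

Request:
step_arm --motion '[[[0.06, 0, -0.0003, 0, 0, 0, 0], [0.06, -0.0001, -0.0006, 0, 0, 0, 0], [0.06, -0.0001, -0.001, 0, 0, 0, 0], [0.06, -0.0002, -0.0013, 0, 0, 0, 0], [0.06, -0.0002, -0.0016, 0, 0, 0, 0], [0.06, -0.0002, -0.0016, 0, 0, 0, 0], [0.06, -0.0002, -0.0016, 0, 0, 0, 0], [0.06, -0.0002, -0.0016, 0, 0, 0, 0]]]'

```text
time: 22.2
tool_pos: [0.4565, 0.1354, 0.079]
tcp_rot: [0.216, 3.125, 0.005]
wrist_force: [-0.1, 8.4, -0.3]
width: 0.703
```

Request:
step_arm --motion '[[[0.06, 0, -0.0003, 0, 0, 0, 0], [0.06, -0.0001, -0.0006, 0, 0, 0, 0], [0.06, -0.0001, -0.001, 0, 0, 0, 0], [0.06, -0.0002, -0.0013, 0, 0, 0, 0], [0.06, -0.0002, -0.0016, 0, 0, 0, 0], [0.06, -0.0002, -0.0016, 0, 0, 0, 0], [0.06, -0.0002, -0.0016, 0, 0, 0, 0], [0.06, -0.0002, -0.0016, 0, 0, 0, 0]]]'

```text
time: 23.2
tool_pos: [0.4564, 0.1349, 0.079]
tcp_rot: [0.217, 3.125, 0.008]
wrist_force: [-2.5, 9.0, -1.2]
width: 0.701
```

Request:
step_arm --motion '[[[0.06, 0, -0.0003, 0, 0, 0, 0], [0.06, -0.0001, -0.0006, 0, 0, 0, 0], [0.06, -0.0001, -0.001, 0, 0, 0, 0], [0.06, -0.0002, -0.0013, 0, 0, 0, 0], [0.06, -0.0002, -0.0016, 0, 0, 0, 0], [0.06, -0.0002, -0.0016, 0, 0, 0, 0], [0.06, -0.0002, -0.0016, 0, 0, 0, 0], [0.06, -0.0002, -0.0016, 0, 0, 0, 0]]]'

```text
time: 24.2
tool_pos: [0.4563, 0.1347, 0.0789]
tcp_rot: [0.218, 3.124, 0.012]
wrist_force: [0.2, 9.3, -1.7]
width: 0.706
```

Request:
step_arm --motion '[[[0.06, 0, -0.0004, 0, 0, 0, 0], [0.06, -0.0001, -0.0008, 0, 0, 0, 0], [0.06, -0.0002, -0.0012, 0, 0, 0, 0], [0.06, -0.0002, -0.0016, 0, 0, 0, 0], [0.06, -0.0003, -0.0019, 0, 0, 0, 0], [0.06, -0.0003, -0.0022, 0, 0, 0, 0], [0.06, -0.0003, -0.0022, 0, 0, 0, 0], [0.06, -0.0003, -0.0022, 0, 0, 0, 0]]]'

```text
time: 25.2
tool_pos: [0.4561, 0.134, 0.0789]
tcp_rot: [0.22, 3.124, 0.017]
wrist_force: [-0.7, 10.9, -1.2]
width: 0.703
```

Request:
step_arm --motion '[[[0.06, 0, -0.0004, 0, 0, 0, 0], [0.06, -0.0001, -0.0008, 0, 0, 0, 0], [0.06, -0.0002, -0.0012, 0, 0, 0, 0], [0.06, -0.0002, -0.0015, 0, 0, 0, 0], [0.06, -0.0002, -0.0018, 0, 0, 0, 0], [0.06, -0.0002, -0.0018, 0, 0, 0, 0], [0.06, -0.0002, -0.0018, 0, 0, 0, 0], [0.06, -0.0002, -0.0018, 0, 0, 0, 0]]]'

```text
time: 26.2
tool_pos: [0.4561, 0.1338, 0.0789]
tcp_rot: [0.222, 3.124, 0.022]
wrist_force: [-1.0, 11.9, -3.1]
width: 0.702
```

Request:
step_arm --motion '[[[0.06, 0, -0.0005, 0, 0, 0, 0], [0.06, -0.0001, -0.001, 0, 0, 0, 0], [0.06, -0.0002, -0.0014, 0, 0, 0, 0], [0.06, -0.0002, -0.0018, 0, 0, 0, 0], [0.06, -0.0003, -0.002, 0, 0, 0, 0], [0.06, -0.0003, -0.002, 0, 0, 0, 0], [0.06, -0.0003, -0.002, 0, 0, 0, 0], [0.06, -0.0003, -0.002, 0, 0, 0, 0]]]'

```text
time: 27.2
tool_pos: [0.4559, 0.1335, 0.0788]
tcp_rot: [0.223, 3.123, 0.027]
wrist_force: [0.3, 11.8, -2.3]
width: 0.7
```

Run:
```python
from h import *
s=read_state();print(s["tool_pos"],s["tcp_rot"],s["wrist_force"],s["torque"],s["width"],s["time"])
p,d=read_camera("side");s=read_state();print(s["tool_pos"],s["wrist_force"]);q,_=read_camera("top")
cv2.imwrite("pics/s5.png",np.hstack([cv2.resize(p[170:290,230:370],(466,400),interpolation=cv2.INTER_CUBIC),cv2.resize(q[140:240,245:315],(280,400),interpolation=cv2.INTER_CUBIC)]))
```

```text
[0.455945   0.13352403 0.07878258] [0.22313096 3.1230424  0.02676368] [ 0.2964212  11.7591176  -2.26077893] [ 1.77003812  0.02850461 -0.02863139] 0.6997852599521117 27.2
[0.45592124 0.13353936 0.07878766] [ 0.41724073 11.38778596 -2.03548473]
```

View pics/s5.png

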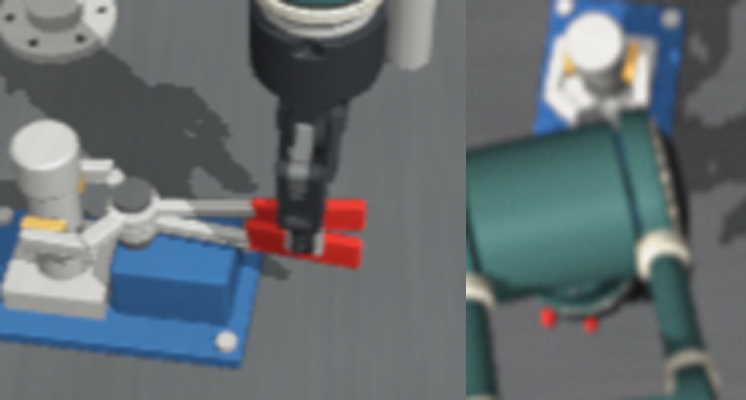

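Request:
step_arm --motion '[[[0.06, -0.0001, -0.0008, 0, 0, 0, 0], [0.06, -0.0002, -0.0015, 0, 0, 0, 0], [0.06, -0.0002, -0.0018, 0, 0, 0, 0], [0.06, -0.0003, -0.002, 0, 0, 0, 0], [0.06, -0.0003, -0.0021, 0, 0, 0, 0], [0.06, -0.0003, -0.0022, 0, 0, 0, 0], [0.06, -0.0003, -0.0022, 0, 0, 0, 0], [0.06, -0.0003, -0.0022, 0, 0, 0, 0]]]'

```text
time: 28.3
tool_pos: [0.4558, 0.133, 0.0787]
tcp_rot: [0.225, 3.123, 0.032]
wrist_force: [-0.0, 11.4, -3.0]
width: 0.704
```

Request:
step_arm --motion '[[[0.06, -0.0001, -0.0008, 0, 0, 0, 0], [0.06, -0.0001, -0.0012, 0, 0, 0, 0], [0.06, -0.0002, -0.0015, 0, 0, 0, 0], [0.06, -0.0002, -0.0017, 0, 0, 0, 0], [0.06, -0.0002, -0.0018, 0, 0, 0, 0], [0.06, -0.0002, -0.0018, 0, 0, 0, 0], [0.06, -0.0002, -0.0018, 0, 0, 0, 0], [0.06, -0.0002, -0.0018, 0, 0, 0, 0]]]'

```text
time: 29.3
tool_pos: [0.4557, 0.1329, 0.0786]
tcp_rot: [0.226, 3.122, 0.037]
wrist_force: [-1.0, 10.6, -2.4]
width: 0.701
```

Request:
step_arm --motion '[[[0.06, -0.0001, -0.0008, 0, 0, 0, 0], [0.06, -0.0001, -0.0012, 0, 0, 0, 0], [0.06, -0.0002, -0.0015, 0, 0, 0, 0], [0.06, -0.0003, -0.0018, 0, 0, 0, 0], [0.06, -0.0003, -0.002, 0, 0, 0, 0], [0.06, -0.0003, -0.002, 0, 0, 0, 0], [0.06, -0.0003, -0.002, 0, 0, 0, 0], [0.06, -0.0003, -0.002, 0, 0, 0, 0]]]'

```text
time: 30.3
tool_pos: [0.4551, 0.1309, 0.0783]
tcp_rot: [0.226, 3.123, 0.036]
wrist_force: [-0.1, 0.2, -0.2]
width: 0.704
```

It gave: the force fell from 10.6 N to 0.2 N. Letting go at once.

Request:
step_arm --motion '[[[0.06, 0.0003, 0.002, 0, 0, 0, 0], [0.06, 0.001, 0.007, 0, 0, 0, 0], [0.07, 0.002, 0.014, 0, 0, 0, 0], [0.085, 0.003, 0.02, 0, 0, 0, 0], [0.085, 0.003, 0.02, 0, 0, 0, 0], [0.085, 0.003, 0.02, 0.02, 0, 0, 0], [0.085, 0.003, 0.02, 0.06, 0, 0, 0], [0.085, 0.003, 0.02, 0.11, 0, 0, 0]]]'

```text
time: 31.3
tool_pos: [0.4569, 0.1505, 0.1881]
tcp_rot: [0.226, 3.126, 0.034]
wrist_force: [1.1, 0.7, 0.2]
width: 0.995
```

Request:
step_arm --motion '[[[0.085, -0.01, 0.03, 0.03, 0, 0, 0], [0.085, -0.02, 0.06, 0.05, 0, 0, 0], [0.085, -0.03, 0.1, 0.05, 0, 0, 0], [0.085, -0.04, 0.14, 0.05, 0, 0, 0], [0.085, -0.05, 0.18, 0.05, 0, 0, 0], [0.085, -0.06, 0.2, 0.05, 0, 0, 0], [0.085, -0.06, 0.2, 0.05, 0, 0, 0], [0.085, -0.06, 0.2, 0.05, 0, 0, 0]]]'

```text
time: 32.3
tool_pos: [0.3969, 0.3499, 0.238]
tcp_rot: [0.225, 3.126, 0.033]
wrist_force: [0.2, -0.5, -0.0]
width: 0.994
```

Run:
```python
from h import *
s=read_state();print(s["tool_pos"],s["wrist_force"],s["time"])
p,d=read_camera("side");X=cloud("side",d);q,e=read_camera("top");Y=cloud("top",e)
for n,Z in(("side",X),("top",Y)):
    m=(np.hypot(Z[...,0]-.615,Z[...,1]-.13)<.03)&(Z[...,2]>.13);print(n,"top",np.median(Z[m],0).round(4),m.sum())
cv2.imwrite("pics/s6.png",np.hstack([cv2.resize(p[170:290,200:340],(466,400),interpolation=cv2.INTER_CUBIC),cv2.resize(q[130:230,245:315],(280,400),interpolation=cv2.INTER_CUBIC)]))
```

```text
[0.39694205 0.34994991 0.23796849] [ 0.20074777 -0.50981158 -0.03092791] 32.3
side top [0.6143 0.1325 0.1378] 268
top top [0.6144 0.1305 0.138 ] 172
```

View pics/s6.png

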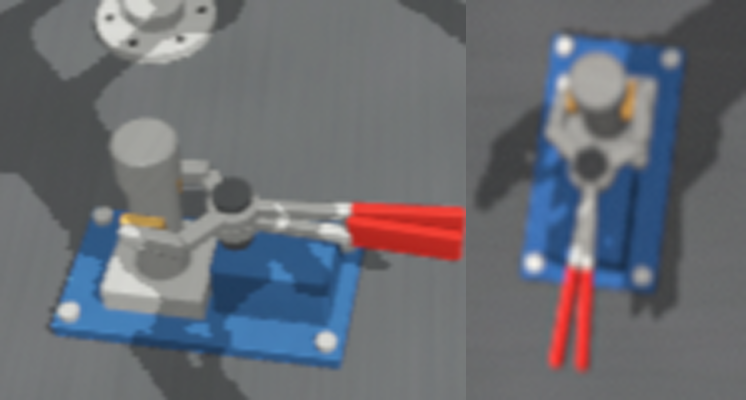

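The handles stay closed at (405,230), with the stub home. I'll check once that the brass pads moved in against the pipe, then hand in.

Run:
```python
from h import *
a=np.deg2rad(-7.8);ex=np.array([np.cos(a),np.sin(a)]);ey=np.array([-ex[1],ex[0]]);o=np.array([.5856,.1347])
q,e=read_camera("top")
for n,im,d in(("before",cv2.imread("pics/top0.png"),np.load("top0.npy")),("now",q,e)):
    X=cloud("top",d);hsv=cv2.cvtColor(im,cv2.COLOR_BGR2HSV)
    R=(np.abs(X[...,0]-.615)<.04)&(np.abs(X[...,1]-.13)<.045)
    m=R&(hsv[...,0]>12)&(hsv[...,0]<35)&(hsv[...,1]>90)&(X[...,2]>.06)&(X[...,2]<.1)
    y=(X[m][:,:2]-o)@ey;print(n,m.sum(),[(g.mean().round(4),g.min().round(4),g.max().round(4)) for g in(y[y<0],y[y>0]) if len(g)])
```

```text
before 41 [(np.float64(-0.0229), np.float64(-0.0265), np.float64(-0.0196)), (np.float64(0.0226), np.float64(0.0194), np.float64(0.0261))]
now 32 [(np.float64(-0.019), np.float64(-0.0229), np.float64(-0.0132)), (np.float64(0.0199), np.float64(0.0164), np.float64(0.0225))]
```

The pads moved in by 3–4 mm on each side, which closes the 3 mm gap to the pipe. Handing in.

```bash
python3 -c "
from workcell import *
print(finish_job())"
```

```text
the job is handed in; nothing more can be done
None
```

The steel stub is standing fully home in the nest, the clamp is locked on it, and the job is handed in. `finish_job` reported no verdict. The last robot time I read was 32.3 s.

- **Placing:** I took the steel stub farthest from the base (0.49 m) and lowered it straight into the nest. I felt it touch the floor at the expected height before letting go.
- **Squeezing:** With both handles between the fingers, I pushed in only the left one, so that the wrist force could feel it. The right finger never pressed its handle; the linked jaws brought it in. The force rose to about 11.9 N, somewhat over the 10 N stated for one handle, eased to 10.6 N, then fell to 0.2 N. I let go at once.
- **Last checks:**
  - The stub's cap top is at 0.138 m, as it should be when home.
  - The handles stay closed by themselves.
  - The brass pads moved in 3–4 mm per side, enough to close the 3 mm gap.
  - The robot is clear, with about 0 N at the wrist.
- **Not checked or disagreeing:**
  - I could not measure the jaw force on the pipe directly.
  - I did not re-measure the bystanders; no move went near them.
  - The two cameras differ by about 2 mm in y on where the stub stands, which is their calibration limit.

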